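# Unstack the sterile instrument cases onto their trays

## Robot

A 6-joint arm with a two-finger parallel gripper is mounted at the origin on a cart in front of the work surface, level with it; the furniture and walls round the work are solid. World frame = base frame: x ahead of the robot, y to its left, z up, the work surface at z = 0. Lengths are in m, angles in rad, forces in N, time in s.
With the tool pointing down it reaches from about 0.375 to 0.9 m from the base axis. Payload 3.1 kg.
Tool frame: the origin (TCP) lies at the very end of the fingers, on their centre line; the grasp point (between the pads) lies 19 mm behind it; z points along the fingers, y is the line along which they close (so a half turn about z gives the same grasp; the last joint's range is limited). The gripper opens to 85 mm and grips with 20 to 120 N. Pads are 22 mm wide; open, the fingers measure 114 mm over their backs; the gripper's body (76 mm by 85 mm) begins 54 mm behind the grasp point. The pads swing forward as they close: fully open they stand 13 mm farther back than shut.
Start: joints at [-1.46, 0.527, 1.433, -0, 1.181, -0.178], TCP at [0.178, -0.599, 0.231] pointing down, gripper open.
Joint ranges: [-3.08, 3.08], [-0.75, 2.2], [0.22, 2.44], [-1.43, 4.57], [0, 2.65], [-2.85, 2.85]. Speed limits (rad/s): [2.79, 2.79, 3.14, 3.14, 3.14, 3.14].

## Interface

Orientations are given as a unit quaternion [x, y, z, w].
In Python, from rig import monitor, optics, manip gives the robot as it stands. The module is installed in compiled form; this text tells all that it offers.
- The arm moves only by the shell command python3 -m pendant 'ROWS' [FORCE]. ROWS is a JSON object whose one key "series" holds one flat list of numbers, 7 for each row, row after row: the turn, a rotation vector about the tool's x, y, z in rad, then the shift along the tool's x, y, z in mm, then the closure, from -1 (fully open) to 1 (shut). A call has exactly 8 rows; each row is the pose to reach, as a shift and turn from the pose commanded when the call began, along the tool's axes at that moment; what a row does not reach only later rows make up. A row lasts 1/10 s, in which the tool goes at most 50 mm and 8.59 degrees, less where a joint would pass 70% of its speed; a pose out of reach is approached as far as the arm can. A call with a gripper value outside its range is refused whole. The fingers move at their own pace and stop on an object; FORCE is the grip in N (left out, the last holds). Time passes only in rows, so rows that repeat a pose let the fingers close, or fill a call up. It gives the time, the measured TCP pose, the force, the opening and the grip force at its end, in the units of the state.
- monitor.state(): the state, without advancing time (a new reading comes with each control period).
- optics.snapshot(name): name is "side" or "top"; returns a dict with "image" (420x560x3 uint8, red, green, blue), "range_z" (420x560 float32, m along the optical axis (not along the pixel's ray), 0 where there is no reading), "camera_matrix" (3x3 intrinsics, pixels), "k1" (the pictures are not rectified: a ray, as slopes to the right and down, at radius r is drawn at 1 + k1 r^2 times it, then the intrinsics apply), "position" and "orientation" of the camera in the world. Camera axes: x right, y up, looking along -z (the intrinsics and any distortion apply to the point x, -y, -z); pixel columns grow to the right and rows downward; lengths in m; the calibration is good to about 2 mm. A picture is of the moment at which its call begins.
- manip.sign_off(): hands the job in; it is judged then, once.
The state is a dict: "clock": time; "joints": joint angles; "joint_velocities": joint speeds; "joint_efforts": joint torques, N m; "tcp_pos": TCP position; "eef_rot": TCP orientation; "wrist_force": force on the tool from outside, world axes, zero at the start; "wrist_torque": the same for the moment, N m; "opening": finger opening in m; "gripper_force": force on a finger pad.
Only numpy, scipy, OpenCV 4.12 (cv2) and the standard library are available. Lean on these libraries where they do the work, as an engineer would, in place of code of your own. Each camera call takes 0.05 s, during which the arm holds its last target. There are 200 camera calls.

## Task

The sterile supplies have come in one stack: lay it out for the next procedure. Working from the top down, one piece at a time, set the tape roll in the dish of the red round stand, then the yellow, the green and the blue instrument case each flat and square inside the lip of the tray of its own colour. Let go of everything, and do not knock over the two glass vials.

Things in the scene. Friction and masses are not known exactly. Their poses are not given: they have to be found in the camera images.
- tape_roll: cream roll of plaster tape lying flat on top of the stack, 62 mm diameter, 25 mm high, hole in the middle; origin at the centre of its underside, z up. Weighs about 40 g. (Beware: left of the work a stool carries a large steel instrument tray, rim 0.24 m above the table, over roughly x 0.50 to 0.88 m, y +0.09 to +0.57 m; come in above it)
- tape_stand: fixed round red stand with a shallow dish, 92 mm across its foot, 20 mm high: dish floor 14 mm above the table, rim 6 mm above that floor, dish inside about 78 mm across; origin at the centre of its underside (table level)
- yellow_case: closed rigid instrument case with white body and yellow lid, 86 x 64 x 28 mm high (x along its length, y across its 64 mm width, z up), smooth vertical sides, flat top and bottom, does not open; origin at the centre of its underside. Third layer, under the tape roll and on the green case at the start, lengths about parallel. Weighs 0.13 to 0.25 kg
- yellow_tray: fixed yellow place tray for the yellow case, 110 x 88 mm outside (x along its length, y across), floor 3 mm above the table, lip 4 mm thick whose top is 8 mm above the table; the inside, 102 x 80 mm, is 8 mm larger than the case on every side; origin at the centre of its underside (table level)
- green_case: closed rigid instrument case with white body and green lid, 110 x 64 x 28 mm high (x along its length, y across its 64 mm width, z up), smooth vertical sides, flat top and bottom, does not open; origin at the centre of its underside. Second layer, on the blue case at the start, lengths about parallel. Weighs 0.13 to 0.25 kg
- green_tray: fixed green place tray for the green case, 134 x 88 mm outside (x along its length, y across), floor 3 mm above the table, lip 4 mm thick whose top is 8 mm above the table; the inside, 126 x 80 mm, is 8 mm larger than the case on every side; origin at the centre of its underside (table level)
- blue_case: closed rigid instrument case with white body and blue lid, 134 x 64 x 28 mm high (x along its length, y across its 64 mm width, z up), smooth vertical sides, flat top and bottom, does not open; origin at the centre of its underside. Bottom layer, on the table at the start, lengths about parallel. Weighs 0.13 to 0.25 kg
- blue_tray: fixed blue place tray for the blue case, 158 x 88 mm outside (x along its length, y across), floor 3 mm above the table, lip 4 mm thick whose top is 8 mm above the table; the inside, 150 x 80 mm, is 8 mm larger than the case on every side; origin at the centre of its underside (table level)
- amber_vial: bystander: brown glass vial with red cap, standing, 43 mm diameter, 77 mm high; origin at the centre of its underside
- clear_vial: bystander: clear glass vial with blue cap, standing, 43 mm diameter, 77 mm high; origin at the centre of its underside

How it is judged:
On the way, in this order (a step that is already met when the one before it is completed fails the run):
1. the tape roll lies in the red stand's dish, released (horizontal distance between tape_roll and tape_stand below 0.0105 m and z of tape_roll in the frame of tape_stand below 0.0165 m and angle between tape_roll's own z axis and vertical below 0.06 rad and linear speed of tape_roll below 0.02 m/s and contact force between tape_roll and the fingers below 0.05 N), for 0.2 s.
2. the yellow case lies flat inside the yellow tray's lip, released (horizontal distance between yellow_case and yellow_tray below 0.0125 m and z of yellow_case in the frame of yellow_tray below 0.005 m and angle between yellow_case's own z axis and vertical below 0.04 rad and angle between the x axis of yellow_case and the x axis of yellow_tray, either way round below 0.23 rad and linear speed of yellow_case below 0.02 m/s and contact force between yellow_case and the fingers below 0.05 N), for 0.2 s.
3. the green case lies flat inside the green tray's lip, released (horizontal distance between green_case and green_tray below 0.0125 m and z of green_case in the frame of green_tray below 0.005 m and angle between green_case's own z axis and vertical below 0.04 rad and angle between the x axis of green_case and the x axis of green_tray, either way round below 0.23 rad and linear speed of green_case below 0.02 m/s and contact force between green_case and the fingers below 0.05 N), for 0.2 s.
4. the blue case lies flat inside the blue tray's lip, released (horizontal distance between blue_case and blue_tray below 0.0125 m and z of blue_case in the frame of blue_tray below 0.005 m and angle between blue_case's own z axis and vertical below 0.04 rad and angle between the x axis of blue_case and the x axis of blue_tray, either way round below 0.23 rad and linear speed of blue_case below 0.02 m/s and contact force between blue_case and the fingers below 0.05 N), for 0.2 s.
At the end, for the whole second after the job is handed in: Tape roll flat in the red dish (centre within 10.5 mm); each case flat on the floor of its own colour's tray, wholly inside the lip (centre within 12.5 mm, less than 2 mm off the floor, tilt < 0.04 rad, lengths aligned within 0.23 rad either way round); all released and at rest (horizontal distance between tape_roll and tape_stand below 0.0105 m and z of tape_roll in the frame of tape_stand below 0.0165 m and angle between tape_roll's own z axis and vertical below 0.06 rad and linear speed of each of tape_roll, yellow_case, green_case, blue_case below 0.02 m/s and horizontal distance between yellow_case and yellow_tray below 0.0125 m and z of yellow_case in the frame of yellow_tray below 0.005 m and angle between each of yellow_case, green_case, blue_case's own z axis and vertical below 0.04 rad and angle between the x axis of yellow_case and the x axis of yellow_tray, either way round below 0.23 rad and horizontal distance between green_case and green_tray below 0.0125 m and z of green_case in the frame of green_tray below 0.005 m and angle between the x axis of green_case and the x axis of green_tray, either way round below 0.23 rad and horizontal distance between blue_case and blue_tray below 0.0125 m and z of blue_case in the frame of blue_tray below 0.005 m and angle between the x axis of blue_case and the x axis of blue_tray, either way round below 0.23 rad); the robot touches nothing.
It fails at once if the amber vial is knocked over (angle between amber_vial's own z axis and vertical above 0.5 rad).
It fails at once if the clear vial is knocked over (angle between clear_vial's own z axis and vertical above 0.5 rad).
It also fails if it takes over 120 s, if anything falls off the work surface, if the arm or the gripper's body presses on something with over 40 N, if the wrist force passes 120 N, or if a joint passes its speed limit or range.

## Working session

There is one attempt and no reset: what is moved stays moved. The work goes in short steps, Python scripts to look and compute and a shell command to move; the robot and the scene stay as the last step left them, time stands still between calls to the robot, and variables do not carry over. Pictures are saved under pics/ and viewed, at most 14 in all, crops included, and the job is handed in when it is done.

```bash
mkdir -p pics
cat > h.py <<'E'
import numpy as np, cv2
from scipy.spatial.transform import Rotation as R
from rig import monitor, optics, manip
def snap(n,fn=None):
    s=optics.snapshot(n)
    if fn: cv2.imwrite('pics/'+fn,s['image'][:,:,::-1])
    return s
def slopes(s,uv):
    K=np.array(s['camera_matrix']); k=s['k1']
    uv=np.atleast_2d(np.asarray(uv,float))
    return cv2.undistortPoints(uv.reshape(-1,1,2),K,np.array([k,0,0,0,0.])).reshape(-1,2)
def rot(s):
    o=np.array(s['orientation']); return R.from_quat(o).as_matrix() if o.size==4 else o.reshape(3,3)
def plane(s,uv,z):
    m=slopes(s,uv); d=np.c_[m[:,0],-m[:,1],-np.ones(len(m))]@rot(s).T
    p=np.array(s['position']); return p+d*((z-p[2])/d[:,2])[:,None]
def cloud(s):
    h,w=s['range_z'].shape; v,u=np.mgrid[:h,:w]
    m=slopes(s,np.c_[u.ravel(),v.ravel()]); z=s['range_z'].ravel()
    c=np.c_[m[:,0]*z,-m[:,1]*z,-z]
    P=c@rot(s).T+np.array(s['position']); P[z==0]=np.nan
    return P.reshape(h,w,3)
E
python3 - <<'E'
from h import *
for n in('top','side'):
    s=snap(n,n+'0.png'); print(n,s['camera_matrix'],s['k1'],s['position'],s['orientation'])
print(monitor.state())
E
```

```text
top [[492.60285838   0.         282.44387348]
 [  0.         492.60285838 212.98379966]
 [  0.           0.           1.        ]] -0.15032773996708812 [ 0.43044824 -0.05706283  1.23605231] [-0.04830945  0.03420027  0.71280634 -0.69885883]
side [[502.5324399    0.         280.94045741]
 [  0.         502.5324399  216.74936715]
 [  0.           0.           1.        ]] -0.019998978856267512 [ 1.62949546 -0.08288857  0.56760481] [0.39285015 0.37720351 0.59100334 0.59506413]
{'clock': 0.1, 'joints': array([-1.46050665e+00,  5.28364010e-01,  1.43375067e+00, -9.51480278e-07,
        1.18141195e+00, -1.78504287e-01]), 'joint_velocities': array([ 0.00055907, -0.00351503, -0.0040552 ,  0.0002757 ,  0.00115543,
       -0.00059727]), 'joint_efforts': array([-2.71797944e-04, -4.43303239e+01, -1.78586572e+01, -1.87335263e-04,
        3.86662126e-03, -1.32556443e-05]), 'tcp_pos': array([ 0.17795234, -0.59847067,  0.2304446 ]), 'eef_rot': array([ 9.89592369e-01,  1.43895824e-01,  3.25353140e-05, -9.66442060e-04]), 'wrist_force': array([ 0.38532279,  0.28877785, -0.23642363]), 'wrist_torque': array([ 0.00289972, -0.01542347,  0.04888474]), 'gripper_force': 0.0, 'opening': 0.08557051449617355}
```

View pics/top0.png

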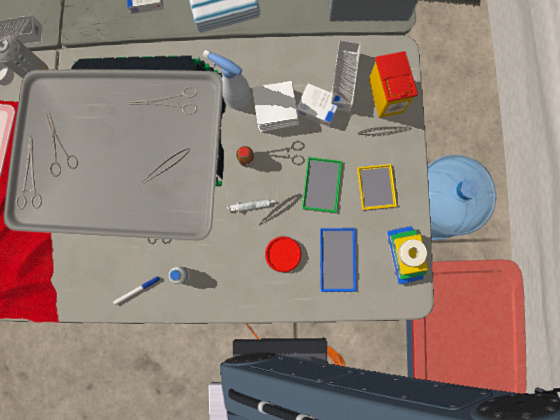

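View pics/side0.png

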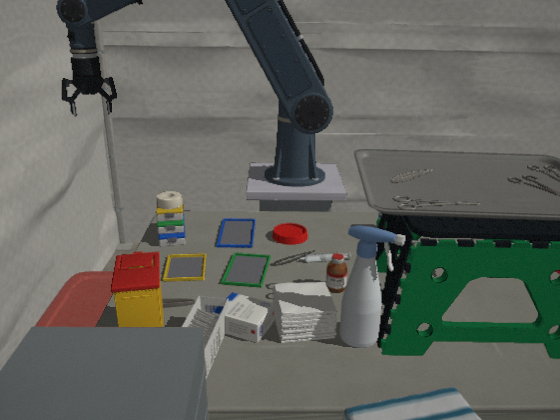

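The top view shows the stack at (410,253), red stand (283,254), and the blue, green and yellow trays at (339,260), (323,185) and (378,187). The amber vial is at (245,155) and the clear vial at (177,275). The side view shows the stack at (170,215) with the tape on top.

```bash
cat >> h.py <<'E'
HSV={'yellow':((22,120,90),(34,255,255)),'green':((45,110,50),(80,255,255)),'blue':((100,110,70),(125,255,255)),'red':((0,190,120),(4,255,255))}
def mask(s,c):
    h=cv2.cvtColor(s['image'],cv2.COLOR_RGB2HSV); m=cv2.inRange(h,*HSV[c])
    if c=='red': m|=cv2.inRange(h,(174,190,120),(180,255,255))
    return m
def rect(P):
    (c,(a,b),t)=cv2.minAreaRect((P[:,:2]*1000).astype(np.float32))
    if a<b: a,b,t=b,a,t+90
    return np.round(np.array([*c,a,b,(t+90)%180-90]),1)
def comp(m,lo,hi):
    n,l,st,ce=cv2.connectedComponentsWithStats(m)
    return [(l==i) for i in range(1,n) if st[i,4]>25 and lo[0]<=ce[i][0]<=hi[0] and lo[1]<=ce[i][1]<=hi[1]]
def contour(m):
    return max(cv2.findContours(m.astype(np.uint8),cv2.RETR_EXTERNAL,cv2.CHAIN_APPROX_NONE)[0],key=cv2.contourArea).reshape(-1,2)
E
python3 - <<'E'
from h import *
s=snap('top'); 
for c,z in(('yellow',.008),('green',.008),('blue',.008),('red',.02)):
    for k in comp(mask(s,c),(260,140),(400,300)):
        q=contour(k); print(c,'tray',rect(plane(s,q,z)),q.mean(0).round())
        if c=='red': print(cv2.minEnclosingCircle((plane(s,q,z)[:,:2]*1000).astype(np.float32)))
P=cloud(s)
sub=P[220:295,380:440].reshape(-1,3)
print(np.histogram(sub[:,2],bins=np.arange(-.01,.13,.005)))
for lo,hi in((.10,.12),(.076,.092),(.048,.064),(.02,.036)):
    q=sub[(sub[:,2]>lo)&(sub[:,2]<hi)]; print(lo,len(q),rect(q),np.median(q[:,2]))
for z,c in((.084,'yellow'),(.056,'green'),(.028,'blue')):
    m=np.zeros((420,560),bool)
    for k in comp(mask(s,c),(380,220),(440,295)): m|=k
    print(c,m.sum(),rect(plane(s,contour(m),z)))
sd=optics.snapshot('side')
for n,x in(('top',s),('side',sd)):
    b=(380,220,440,295) if n=='top' else (140,180,200,255)
    o=cv2.resize(x['image'][b[1]:b[3],b[0]:b[2],::-1],None,fx=8,fy=8,interpolation=cv2.INTER_CUBIC); cv2.imwrite(f'pics/stk_{n}.png',o)
a=cv2.imread('pics/stk_top.png');b=cv2.imread('pics/stk_side.png')
cv2.imwrite('pics/stk.png',cv2.resize(np.hstack([a,cv2.resize(b,(480,600))]),(800,500)))
E
```

```text
yellow tray [ 637.2 -273.3  110.8   88.9    4.6] [377. 187.]
green tray [ 645.4 -134.7  133.3   87.9   -8. ] [322. 185.]
blue tray [ 455.9 -168.8  156.8   87.7   -1.5] [338. 259.]
red tray [471.7 -32.3  86.3  83.8  88.9] [283. 254.]
((472.4849548339844, -32.61662673950195), 43.648067474365234)
(array([  40,  952, 1106,   66,   23,   13,   43,  191,   76,   19,   24,
         10,   94,  169,   23,   23,    9,   25,  278,  190,   22,   20,
         38,  260,  196,    1,    0,    0]), array([-0.01 , -0.005,  0.   ,  0.005,  0.01 ,  0.015,  0.02 ,  0.025,
        0.03 ,  0.035,  0.04 ,  0.045,  0.05 ,  0.055,  0.06 ,  0.065,
        0.07 ,  0.075,  0.08 ,  0.085,  0.09 ,  0.095,  0.1  ,  0.105,
        0.11 ,  0.115,  0.12 ,  0.125,  0.13 ]))
0.1 495 [ 465.3 -334.4   60.7   60.3   43.5] 0.10934543591186996
0.076 497 [ 462.5 -336.1   89.1   64.9   10.3] 0.0844063839417637
0.048 291 [ 463.2 -335.1  113.5   64.    10.2] 0.05605751507214918
0.02 314 [ 463.2 -334.   137.3   65.4    9.6] 0.027882490322525544
yellow 456 [ 440.8 -338.3   64.6   42.   -80.6]
green 208 [ 504.9 -327.2   63.3   24.4  -77.5]
blue 288 [ 462.7 -332.9  133.6   63.3   10. ]
```

View pics/stk.png

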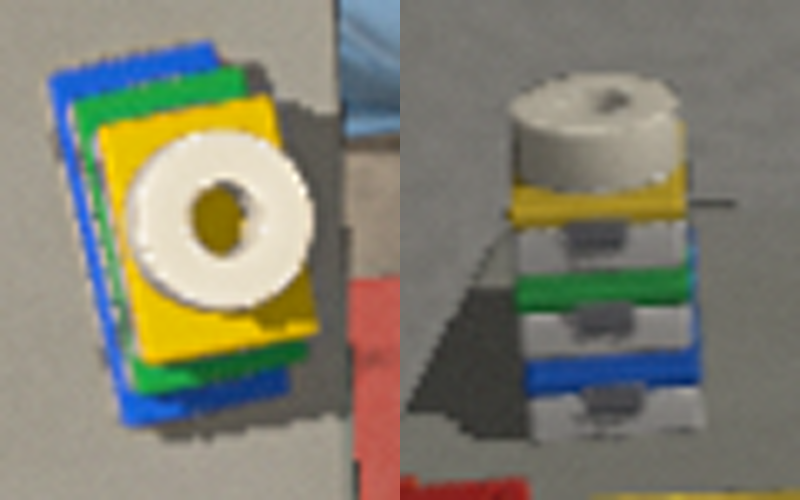

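The crops show the stack neatly layered, yaw about 10°, with the tape centred on the yellow lid. Now to move over it.

```bash
cat >> h.py <<'E'
def go(x,y,z,yaw):
    "mm, deg: total turn and shift in tool axes to a tool-down pose with tool x at yaw"
    st=monitor.state(); r=R.from_quat(st['eef_rot']); t=R.from_euler('z',yaw,degrees=True)*R.from_rotvec([np.pi,0,0])
    d=r.inv()
    print('now',(st['tcp_pos']*1000).round(1),'turn',(d*t).as_rotvec().round(3),'shift',d.apply(np.array([x,y,z])-st['tcp_pos']*1000).round(1),'open',round(st['opening'],4),'t',st['clock'])
E
python3 -c "
from h import *
go(465,-334,180,10);go(465,-334,90,10)"
```

```text
now [ 178.  -598.7  230.7] turn [-0.001 -0.     0.114] shift [ 350.5 -171.9   51. ] open 0.0856 t 0.2
now [ 178.  -598.7  230.7] turn [-0.001 -0.     0.114] shift [ 350.4 -171.8  141. ] open 0.0856 t 0.2
```

```bash
python3 -m pendant '{"series":[0,0,0.02,40,-20,5,-1, 0,0,0.04,85,-42,10,-1, 0,0,0.06,130,-64,15,-1, 0,0,0.08,175,-86,20,-1, 0,0,0.1,220,-108,25,-1, 0,0,0.114,265,-130,30,-1, 0,0,0.114,308,-151,35,-1, 0,0,0.114,350,-172,40,-1]}' 40; python3 -c "
from h import *
go(465,-334,90,10)"
```

```text
clock: 1.0
tcp_pos: [0.4659, -0.3328, 0.1911]
eef_rot: [0.996, 0.087, 0.0, 0.0]
wrist_force: [-0.0, -0.6, 0.5]
opening: 0.0854
gripper_force: 0.0
now [ 465.9 -332.8  191.1] turn [ 0. -0.  0.] shift [ -1.1   1.  101.1] open 0.0854 t 1.0
```

```bash
python3 -m pendant '{"series":[0,0,0,0,0,30,-1, 0,0,0,-1,0,60,-1, 0,0,0,-1,0,85,-1, 0,0,0,-1,0,104,-1, 0,0,0,-1,0,104,-1, 0,0,0,-1,0,104,1, 0,0,0,-1,0,104,1, 0,0,0,-1,0,104,1]}' 30;  python3 -m pendant '{"series":[0,0,0,0,0,0,1,0,0,0,0,0,0,1,0,0,0,0,0,-5,1,0,0,0,0,0,-15,1,0,0,0,0,0,-30,1,0,0,0,0,0,-50,1,0,0,0,0,0,-70,1,0,0,0,0,0,-80,1]}'; python3 -c "
from h import *
s=snap('side','a.png')
cv2.imwrite('pics/side1.png',cv2.resize(s['image'][100:300,100:350,::-1],None,fx=2.4,fy=2.4))
go(472.5,-32.6,150,10)"
```

```text
clock: 1.8
tcp_pos: [0.4643, -0.3355, 0.0888]
eef_rot: [0.996, 0.087, 0.001, 0.001]
wrist_force: [-0.1, 0.9, -0.6]
opening: 0.0598
gripper_force: 32.4
clock: 2.6
tcp_pos: [0.4641, -0.3352, 0.1694]
eef_rot: [0.996, 0.087, 0.001, 0.001]
wrist_force: [0.5, -0.4, -0.8]
opening: 0.06
gripper_force: 32.6
now [ 464.6 -335.7  170.4] turn [ 0.004 -0.003  0.   ] shift [  60.5 -297.2   19.3] open 0.06 t 2.65
```

View pics/side1.png

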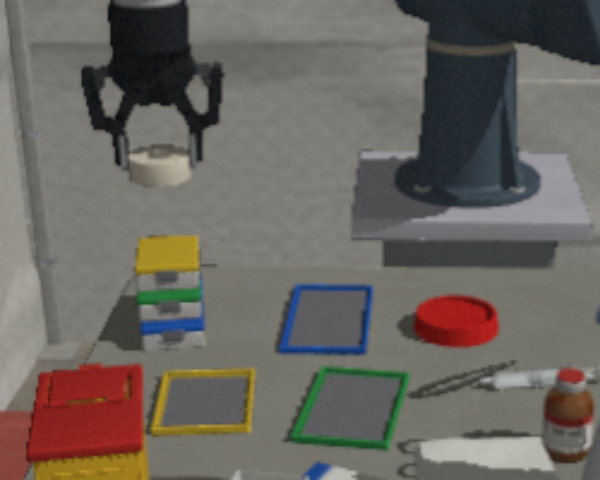

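Tape held level at (160,165). Carrying it to the stand.

```bash
python3 -m pendant '{"series":[0,0,0,5,-25,0,1,0,0,0,14,-70,0,1,0,0,0,23,-115,0,1,0,0,0,32,-160,0,1,0,0,0,41,-205,0,1,0,0,0,50,-245,5,1,0,0,0,57,-280,12,1,0.004,-0.003,0,60,-297,20,1]}'; python3 -m pendant '{"series":[0,0,0,0,0,0,1,0,0,0,0,0,10,1,0,0,0,0,0,30,1,0,0,0,0,0,50,1,0,0,0,0,0,70,1,0,0,0,0,0,85,1,0,0,0,0,0,95,1,0,0,0,0,0,95,1]}'
python3 - <<'E'
from h import *
go(472.5,-32.6,20,10)
s=snap('side','b.png'); P=cloud(s)
import numpy as np
h=cv2.cvtColor(s['image'],cv2.COLOR_RGB2HSV)
k=(h[...,1]<90)&(h[...,2]>120)&(np.abs(P[...,0]-.4725)<.06)&(np.abs(P[...,1]+.033)<.037)&(P[...,2]>.03)&(P[...,2]<.085)
v=P[k]; print(k.sum(), np.percentile(v,[1,50,99],axis=0).round(4))
E
```

```text
clock: 3.45
tcp_pos: [0.4697, -0.0287, 0.1469]
eef_rot: [0.996, 0.089, -0.003, -0.002]
wrist_force: [0.3, 0.5, -0.5]
opening: 0.0598
gripper_force: 32.6
clock: 4.25
tcp_pos: [0.4701, -0.0323, 0.051]
eef_rot: [0.996, 0.086, -0.003, -0.002]
wrist_force: [0.5, -0.8, -0.3]
opening: 0.0598
gripper_force: 32.6
now [470.1 -32.3  51. ] turn [-0.005  0.005 -0.001] shift [ 2.5  0.9 31. ] open 0.0598 t 4.25
201 [[ 0.4578 -0.0582  0.0445]
 [ 0.4942 -0.0239  0.0664]
 [ 0.5045 -0.0025  0.0711]]
```

```bash
python3 -m pendant '{"series":[-0.005,0.005,0,2,1,10,1,-0.005,0.005,0,2,1,20,1,-0.005,0.005,0,2,1,27,1,-0.005,0.005,0,2,1,30,1,-0.005,0.005,0,2,1,32,1,-0.005,0.005,0,2,1,32,1,-0.005,0.005,0,2,1,32,0,-0.005,0.005,0,2,1,32,-1]}'; python3 -m pendant '{"series":[0,0,0,0,0,0,-1,0,0,0,0,0,0,-1,0,0,0,0,0,-5,-1,0,0,0,0,0,-20,-1,0,0,0,0,0,-45,-1,0,0,0,0,0,-80,-1,0,0,0,0,0,-120,-1,0,0,0,0,0,-150,-1]}'
python3 - <<'E'
from h import *
s=snap('side'); 
cv2.imwrite('pics/side2.png',cv2.resize(s['image'][180:300,130:350,::-1],None,fx=3,fy=3))
go(462,-336,85,10)
E
```

```text
clock: 5.1
tcp_pos: [0.4729, -0.032, 0.0206]
eef_rot: [0.996, 0.087, 0.001, 0.001]
wrist_force: [-0.7, -0.2, -0.4]
opening: 0.0728
gripper_force: 0.0
clock: 5.9
tcp_pos: [0.4725, -0.0319, 0.1727]
eef_rot: [0.996, 0.087, 0.002, 0.001]
wrist_force: [0.7, -0.5, -0.2]
opening: 0.085
gripper_force: 0.0
now [475.2 -32.6 176.5] turn [ 0.006 -0.011  0.001] shift [-66.9 296.   92.5] open 0.0855 t 5.95
```

View pics/side2.png

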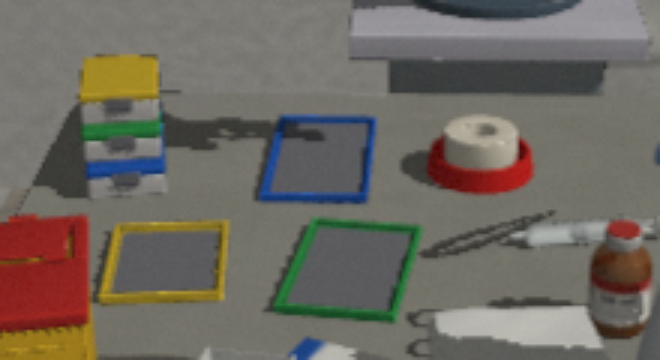

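Tape sits in the dish (480,140). Now the yellow lid's pose, and a refined check of the tape.

Run:
```python
from h import *
s=snap('top','c.png')
for z,c in((.084,'yellow'),(.056,'green'),(.028,'blue')):
    m=np.zeros((420,560),bool)
    for k in comp(mask(s,c),(380,220),(440,295)): m|=k
    print(c,m.sum(),rect(plane(s,contour(m),z)))
```

```text
yellow 994 [ 462.6 -334.8   87.    64.6    9. ]
green 210 [ 504.9 -327.2   63.3   24.4  -77.5]
blue 284 [ 462.9 -332.9  133.3   63.3   10. ]
```

```bash
python3 -m pendant '{"series":[0,0,0,-6,25,-5,-1,0,0,0,-16,70,-5,-1,0,0,0,-26,115,-5,-1,0,0,0,-36,160,-5,-1,0,0,0,-46,205,0,-1,0,0,0,-56,245,5,-1,0,0,0,-64,282,10,-1,0.002,-0.003,0,-67,296,15,-1]}'; python3 -c "
from h import *
go(462.5,-335.5,60,10)"
```

```text
clock: 6.8
tcp_pos: [0.4574, -0.3387, 0.1545]
eef_rot: [0.996, 0.086, -0.0, 0.0]
wrist_force: [0.7, -0.4, -0.2]
opening: 0.0857
gripper_force: 0.0
now [ 457.4 -338.7  154.5] turn [ 0.     0.001 -0.003] shift [ 5.7 -2.3 94.5] open 0.0857 t 6.8
```

```bash
python3 -m pendant '{"series":[0,0,0,3,-1,20,-1,0,0,0,6,-2,45,-1,0,0,0,6,-2,65,-1,0,0,0,6,-2,80,-1,0,0,0,6,-2,90,-1,0,0,0,6,-2,94,-1,0,0,0,6,-2,94,-1,0,0,0,6,-2,94,-1]}'; python3 -m pendant '{"series":[0,0,0,0,0,0,1,0,0,0,0,0,0,1,0,0,0,0,0,0,1,0,0,0,0,0,0,1,0,0,0,0,0,-3,1,0,0,0,0,0,-10,1,0,0,0,0,0,-25,1,0,0,0,0,0,-40,1]}' 50; python3 -c "
from h import *
go(637.2,-273.3,120,4.6)
s=snap('side')
cv2.imwrite('pics/side3.png',cv2.resize(s['image'][120:270,100:300,::-1],None,fx=3,fy=3))"
```

```text
clock: 7.6
tcp_pos: [0.4637, -0.3321, 0.062]
eef_rot: [0.996, 0.087, -0.0, -0.0]
wrist_force: [-0.1, -0.7, -0.9]
opening: 0.0852
gripper_force: 0.0
clock: 8.4
tcp_pos: [0.4629, -0.3314, 0.1016]
eef_rot: [0.996, 0.087, -0.001, -0.001]
wrist_force: [0.6, -0.2, -1.8]
opening: 0.0628
gripper_force: 56.0
now [ 462.9 -331.4  101.6] turn [-0.002  0.002  0.095] shift [181.7 -27.  -18.7] open 0.0628 t 8.4
```

View pics/side3.png

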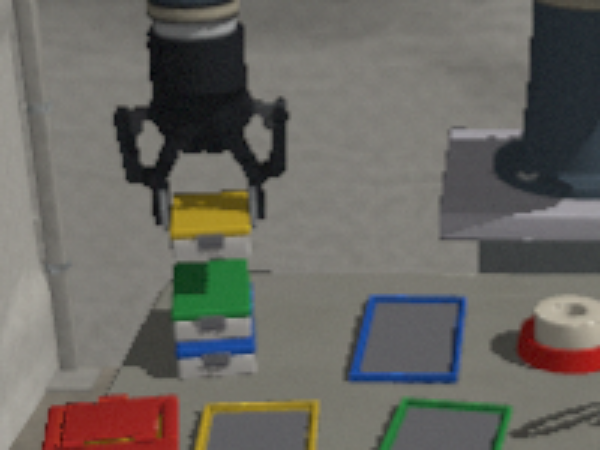

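Yellow case held level at (210,225); the stack below is undisturbed. On to its tray.

```bash
python3 -m pendant '{"series":[0,0,0.01,10,0,-15,1,0,0,0.03,45,-6,-20,1,0,0,0.05,85,-13,-20,1,0,0,0.07,120,-18,-20,1,0,0,0.09,150,-22,-20,1,-0.002,0.002,0.095,170,-25,-18,1,-0.002,0.002,0.095,181,-27,-12,1,-0.002,0.002,0.095,182,-27,0,1]}'; python3 -m pendant '{"series":[0,0,0,0,0,0,1,0,0,0,0,0,10,1,0,0,0,0,0,25,1,0,0,0,0,0,40,1,0,0,0,0,0,50,1,0,0,0,0,0,60,1,0,0,0,0,0,62,1,0,0,0,0,0,62,1]}'
python3 - <<'E'
from h import *
go(637.2,-273.3,10,4.6)
s=snap('top')
m=np.zeros((420,560),bool)
P=cloud(s)
k=(np.abs(P[...,0]-.637)<.09)&(np.abs(P[...,1]+.273)<.08)&(mask(s,'yellow')>0)&(P[...,2]>.03)
print(k.sum(),np.median(P[k][:,2]),rect(P[k]))
cv2.imwrite('pics/top3.png',cv2.resize(s['image'][140:300,280:440,::-1],None,fx=3.5,fy=3.5))
s=snap('side')
cv2.imwrite('pics/side4.png',cv2.resize(s['image'][150:300,110:310,::-1],None,fx=3,fy=3))
E
```

```text
clock: 9.25
tcp_pos: [0.6392, -0.2733, 0.1011]
eef_rot: [0.999, 0.041, 0.001, 0.001]
wrist_force: [0.3, -1.1, -1.7]
opening: 0.0629
gripper_force: 56.0
clock: 10.05
tcp_pos: [0.6378, -0.2737, 0.0387]
eef_rot: [0.999, 0.04, 0.0, 0.0]
wrist_force: [0.1, -0.3, -2.1]
opening: 0.0627
gripper_force: 56.0
now [ 637.8 -273.7   38.7] turn [ 0. -0. -0.] shift [-0.6 -0.5 28.7] open 0.0627 t 10.05
1 0.33752484501558844 [ 618.9 -195.3    0.     0.     0. ]
```

View pics/side4.png

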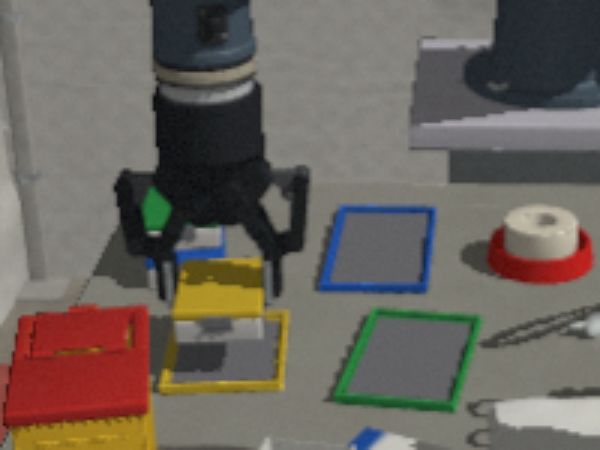

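Case is level over the tray at (220,290), aligned with it. Lowering.

```bash
python3 -m pendant '{"series":[0,0,0,0,0,10,1,0,0,0,0,0,18,1,0,0,0,0,0,24,1,0,0,0,0,0,27,1,0,0,0,0,0,29,1,0,0,0,0,0,29,1,0,0,0,0,0,29,0.2,0,0,0,0,0,29,-0.4]}'; python3 -m pendant '{"series":[0,0,0,0,0,0,-1,0,0,0,0,0,0,-1,0,0,0,0,0,-5,-1,0,0,0,0,0,-20,-1,0,0,0,0,0,-50,-1,0,0,0,0,0,-90,-1,0,0,0,-45,10,-110,-1,0,0,0,-90,30,-115,-1]}'
python3 - <<'E'
from h import *
s=snap('side')
cv2.imwrite('pics/side5.png',cv2.resize(s['image'][170:300,110:310,::-1],None,fx=3,fy=3))
P=cloud(s)
k=(np.abs(P[...,0]-.637)<.09)&(np.abs(P[...,1]+.273)<.08)&(mask(s,'yellow')>0)&(P[...,2]>.026)&(P[...,2]<.05)
q=P[k];print(k.sum(),np.median(q[:,2]),rect(q))
# green lid via side view cloud
for z in(.056,.028):
    g=(np.abs(P[...,0]-.463)<.1)&(np.abs(P[...,1]+.335)<.07)&(np.abs(P[...,2]-z)<.004)
    print(z,g.sum(),rect(P[g]))
go(462.6,-334,80,10)
E
```

```text
clock: 10.95
tcp_pos: [0.6382, -0.274, 0.0105]
eef_rot: [0.999, 0.04, 0.001, 0.001]
wrist_force: [-1.4, 1.0, -1.8]
opening: 0.063
gripper_force: 56.0
clock: 11.75
tcp_pos: [0.5526, -0.3112, 0.1301]
eef_rot: [0.999, 0.042, 0.004, 0.003]
wrist_force: [-1.0, -1.0, 0.0]
opening: 0.0854
gripper_force: 0.0
532 0.02918985510993516 [ 640.1 -273.9   91.3   61.9    3.9]
0.056 437 [ 466.8 -333.7  114.    61.9   11.7]
0.028 145 [ 478.1 -330.2  114.9   62.5   10.4]
now [ 544.  -314.5  129.1] turn [ 0.004  0.003 -0.096] shift [-82.5  12.8  49.3] open 0.0853 t 11.8
```

View pics/side5.png

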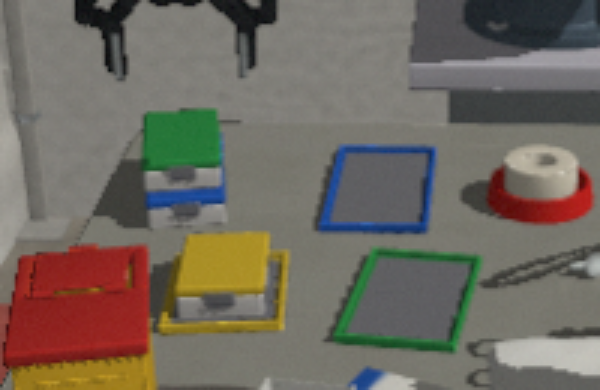

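Yellow case lies inside its tray at (225,280). Now the green one.

```bash
python3 -m pendant '{"series":[0,0,-0.03,-25,4,0,-1,0,0,-0.06,-50,8,0,-1,0.004,0.003,-0.096,-70,11,5,-1,0.004,0.003,-0.096,-82,13,10,-1,0.004,0.003,-0.096,-82,13,25,-1,0.004,0.003,-0.096,-82,13,30,-1,0.004,0.003,-0.096,-82,13,30,-1,0.004,0.003,-0.096,-82,13,30,-1]}'; python3 -c "
from h import *
go(463,-334,34,10)"
```

```text
clock: 12.6
tcp_pos: [0.4706, -0.3304, 0.0954]
eef_rot: [0.996, 0.088, 0.002, -0.001]
wrist_force: [-0.0, 0.3, 0.7]
opening: 0.0854
gripper_force: 0.0
now [ 470.6 -330.4   95.4] turn [-0.002 -0.005  0.002] shift [-8.4  2.3 61.4] open 0.0854 t 12.6
```

```bash
python3 -m pendant '{"series":[-0.002,-0.005,0.002,-5,1,10,-1,-0.002,-0.005,0.002,-8,2,25,-1,-0.002,-0.005,0.002,-8,2,40,-1,-0.002,-0.005,0.002,-8,2,50,-1,-0.002,-0.005,0.002,-8,2,58,-1,-0.002,-0.005,0.002,-8,2,61,-1,-0.002,-0.005,0.002,-8,2,61,-1,-0.002,-0.005,0.002,-8,2,61,-1]}'; python3 -m pendant '{"series":[0,0,0,0,0,0,1,0,0,0,0,0,0,1,0,0,0,0,0,0,1,0,0,0,0,0,0,1,0,0,0,0,0,-3,1,0,0,0,0,0,-10,1,0,0,0,0,0,-30,1,0,0,0,0,0,-55,1]}' 50
python3 - <<'E'
from h import *
go(645.4,-134.7,90,-8)
s=snap('side'); P=cloud(s)
cv2.imwrite('pics/side6.png',cv2.resize(s['image'][130:300,110:310,::-1],None,fx=3,fy=3))
E
```

```text
clock: 13.4
tcp_pos: [0.4629, -0.3337, 0.0345]
eef_rot: [0.996, 0.087, -0.0, -0.0]
wrist_force: [0.6, 1.0, 0.8]
opening: 0.086
gripper_force: 0.0
clock: 14.2
tcp_pos: [0.4617, -0.3325, 0.0887]
eef_rot: [0.996, 0.087, -0.002, -0.002]
wrist_force: [0.1, -1.2, -2.1]
opening: 0.0626
gripper_force: 55.9
now [ 461.7 -332.5   88.7] turn [-0.003  0.003  0.313] shift [ 215.1 -163.1   -1.3] open 0.0626 t 14.2
```

View pics/side6.png

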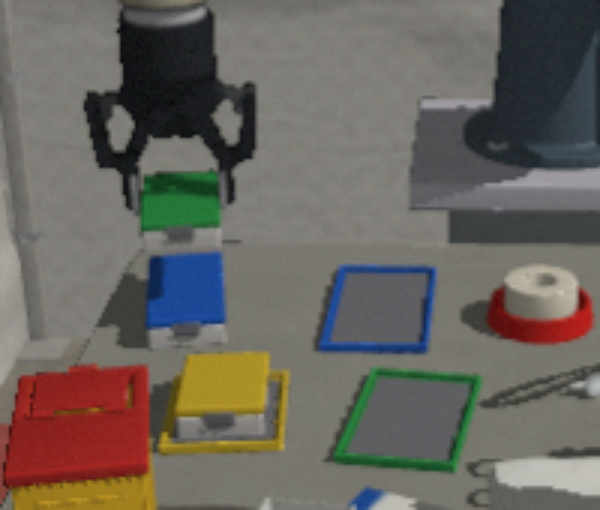

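Green case held level at (180,205). Carrying it over to its tray.

```bash
python3 -m pendant '{"series":[0,0,0,10,-7,-15,1,0,0,0.05,45,-34,-20,1,0,0,0.11,85,-64,-20,1,0,0,0.17,125,-95,-20,1,0,0,0.23,160,-121,-20,1,0,0,0.29,190,-144,-20,1,-0.003,0.003,0.313,207,-157,-15,1,-0.003,0.003,0.313,215,-163,-8,1]}'; python3 -m pendant '{"series":[0,0,0,0,0,0,1,0,0,0,0,0,8,1,0,0,0,0,0,22,1,0,0,0,0,0,38,1,0,0,0,0,0,50,1,0,0,0,0,0,57,1,0,0,0,0,0,60,1,0,0,0,0,0,60,1]}'
python3 - <<'E'
from h import *
go(645.4,-134.7,9.5,-8)
s=snap('side')
cv2.imwrite('pics/side7.png',cv2.resize(s['image'][150:300,150:350,::-1],None,fx=3,fy=3))
E
```

```text
clock: 15.05
tcp_pos: [0.6475, -0.1336, 0.0969]
eef_rot: [0.998, -0.068, 0.002, 0.001]
wrist_force: [0.1, -1.1, -2.1]
opening: 0.0628
gripper_force: 55.9
clock: 15.85
tcp_pos: [0.6461, -0.136, 0.0364]
eef_rot: [0.998, -0.07, 0.001, 0.001]
wrist_force: [0.4, 0.0, -1.4]
opening: 0.0625
gripper_force: 55.9
now [ 646.1 -136.    36.4] turn [ 0.002 -0.001  0.   ] shift [-0.9 -1.2 26.9] open 0.0625 t 15.85
```

View pics/side7.png

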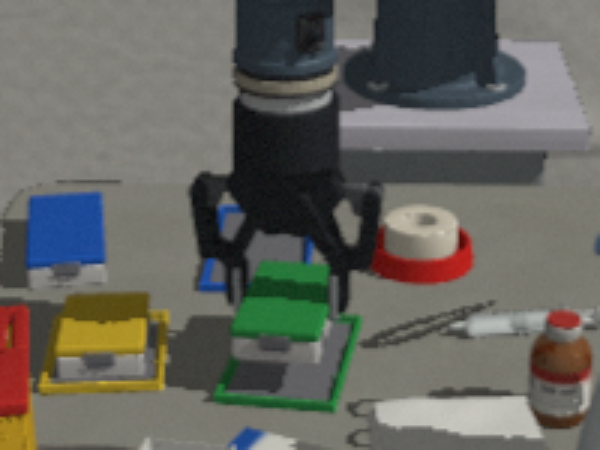

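Green case is level over its tray (285,310). Lowering and releasing.

```bash
python3 -m pendant '{"series":[0,0,0,0,-1,8,1,0,0,0,-1,-1,16,1,0,0,0,-1,-1,22,1,0,0,0,-1,-1,25,1,0,0,0,-1,-1,26,1,0,0,0,-1,-1,26,1,0,0,0,-1,-1,26,0,0,0,0,-1,-1,26,-1]}'; python3 -m pendant '{"series":[0,0,0,0,0,0,-1,0,0,0,0,0,0,-1,0,0,0,0,0,-5,-1,0,0,0,0,0,-20,-1,0,0,0,0,0,-50,-1,0,0,0,-10,10,-80,-1,0,0,0,-45,45,-100,-1,0,0,0,-80,80,-105,-1]}'
python3 - <<'E'
from h import *
s=snap('side')
cv2.imwrite('pics/side8.png',cv2.resize(s['image'][170:300,110:350,::-1],None,fx=3,fy=3))
P=cloud(s); print([ (z,np.round(np.median(P[(np.abs(P[...,0]-x)<.03)&(np.abs(P[...,1]-y)<.02)&(P[...,2]<.06)][:,2]),4)) for x,y,z in((.637,-.273,'y'),(.645,-.135,'g'))])
for c,z,lo,hi in(('green',.031,(180,240),(290,300)),('yellow',.031,(150,240),(215,300)),('blue',.028,(150,200),(200,250))):
    for k in comp(mask(s,c),lo,hi): print(c,rect(plane(s,contour(k),z)))
go(463,-333,70,10)
E
```

```text
clock: 16.7
tcp_pos: [0.646, -0.1351, 0.0116]
eef_rot: [0.998, -0.07, 0.002, 0.001]
wrist_force: [0.8, -0.1, 0.6]
opening: 0.0755
gripper_force: 0.0
clock: 17.5
tcp_pos: [0.5593, -0.202, 0.1197]
eef_rot: [0.998, -0.068, 0.005, 0.003]
wrist_force: [0.9, -0.6, 0.6]
opening: 0.0851
gripper_force: 0.0
[('y', np.float64(0.0293)), ('g', np.float64(0.0294))]
green [ 682.3 -130.7  164.8   84.1   -8. ]
yellow [ 672.7 -265.3  148.    85.6    4.3]
blue [ 478.  -331.3  144.2   62.5    9.9]
now [ 551.4 -205.5  119. ] turn [ 0.006  0.001 -0.315] shift [-69.7 138.3  49.8] open 0.0854 t 17.55
```

View pics/side8.png

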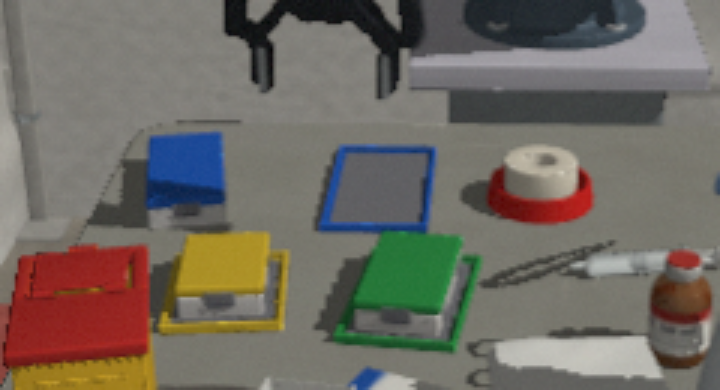

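Green case lies inside its tray (405,285). Last is the blue.

```bash
python3 -m pendant '{"series":[0,0,-0.06,-18,36,0,-1,0,0,-0.12,-36,72,0,-1,0,0,-0.18,-54,108,0,-1,0.003,0,-0.24,-66,130,5,-1,0.006,0.001,-0.3,-70,138,20,-1,0.006,0.001,-0.315,-70,138,40,-1,0.006,0.001,-0.315,-70,138,50,-1,0.006,0.001,-0.315,-70,138,50,-1]}'; python3 -c "
from h import *
P=cloud(snap('side'))
g=(np.abs(P[...,0]-.463)<.1)&(np.abs(P[...,1]+.335)<.07)&(np.abs(P[...,2]-.028)<.004)
print(g.sum(),rect(P[g]))
go(463,-333,7,10)"
```

```text
clock: 18.35
tcp_pos: [0.4685, -0.3273, 0.0651]
eef_rot: [0.996, 0.088, 0.001, -0.003]
wrist_force: [-0.1, 0.1, -0.3]
opening: 0.085
gripper_force: 0.0
545 [ 465.9 -332.9  134.9   63.4   10.4]
now [ 469.1 -327.6   65.9] turn [-0.004 -0.003  0.001] shift [-7.1  4.5 58.8] open 0.0853 t 18.4
```

```bash
python3 -m pendant '{"series":[-0.004,-0.003,0.001,-4,2,5,-1,-0.004,-0.003,0.001,-7,4.5,12,-1,-0.004,-0.003,0.001,-7,4.5,28,-1,-0.004,-0.003,0.001,-7,4.5,42,-1,-0.004,-0.003,0.001,-7,4.5,52,-1,-0.004,-0.003,0.001,-7,4.5,58,-1,-0.004,-0.003,0.001,-7,4.5,58,-1,-0.004,-0.003,0.001,-7,4.5,58,-1]}'; python3 -m pendant '{"series":[0,0,0,0,0,0,1,0,0,0,0,0,0,1,0,0,0,0,0,0,1,0,0,0,0,0,0,1,0,0,0,0,0,-3,1,0,0,0,0,0,-10,1,0,0,0,0,0,-30,1,0,0,0,0,0,-55,1]}' 50
python3 - <<'E'
from h import *
go(455.9,-168.8,50,-1.5)
s=snap('side')
cv2.imwrite('pics/side9.png',cv2.resize(s['image'][130:300,110:310,::-1],None,fx=3,fy=3))
E
```

```text
clock: 19.2
tcp_pos: [0.4632, -0.3336, 0.0078]
eef_rot: [0.996, 0.087, 0.0, 0.0]
wrist_force: [-0.3, -0.8, -0.2]
opening: 0.0853
gripper_force: 0.0
clock: 20.0
tcp_pos: [0.4621, -0.3325, 0.0623]
eef_rot: [0.996, 0.087, -0.001, -0.001]
wrist_force: [0.7, 0.8, -1.7]
opening: 0.0627
gripper_force: 55.9
now [ 462.1 -332.5   62.3] turn [-0.002  0.002  0.201] shift [  22.4 -162.2   12.6] open 0.0627 t 20.0
```

View pics/side9.png

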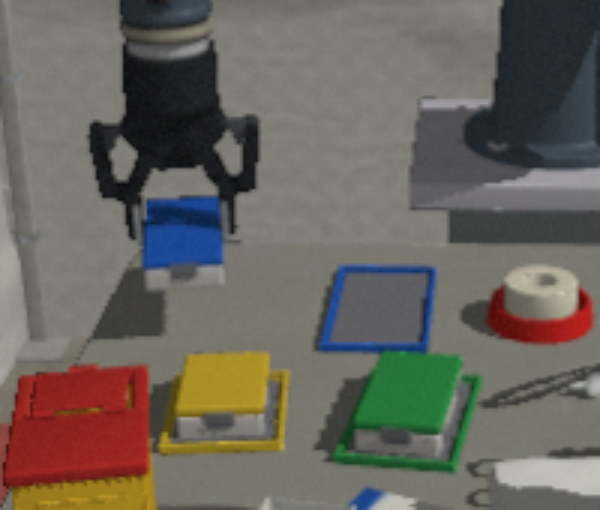

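Blue case held at (185,240). Offset underside about 7.5 mm below the TCP, so it goes down to about z 11.

```bash
python3 -m pendant '{"series":[0,0,0,2,-10,-8,1,0,0,0.04,6,-40,-10,1,0,0,0.08,11,-75,-10,1,0,0,0.12,16,-110,-10,1,0,0,0.16,20,-140,-5,1,-0.002,0.002,0.2,22,-156,0,1,-0.002,0.002,0.2,22,-162,5,1,-0.002,0.002,0.2,22,-162,12,1]}'; python3 -m pendant '{"series":[0,0,0,0,0,0,1,0,0,0,0,0,0,1,0,0,0,0,0,5,1,0,0,0,0,0,10,1,0,0,0,0,0,10,1,0,0,0,0,0,10,1,0,0,0,0,0,10,1,0,0,0,0,0,10,1]}'
python3 - <<'E'
from h import *
go(455.9,-168.8,11.3,-1.5)
s=snap('side')
cv2.imwrite('pics/side10.png',cv2.resize(s['image'][130:300,150:350,::-1],None,fx=3,fy=3))
E
```

```text
clock: 20.85
tcp_pos: [0.4561, -0.1689, 0.0501]
eef_rot: [1.0, -0.011, 0.001, 0.001]
wrist_force: [-0.1, 0.2, -1.6]
opening: 0.0625
gripper_force: 56.0
clock: 21.65
tcp_pos: [0.4567, -0.1702, 0.0408]
eef_rot: [1.0, -0.013, 0.002, 0.001]
wrist_force: [-0.0, -0.3, -2.9]
opening: 0.0629
gripper_force: 56.0
now [ 456.7 -170.2   40.8] turn [ 0.003 -0.003  0.001] shift [-0.9 -1.4 29.4] open 0.0629 t 21.65
```

View pics/side10.png

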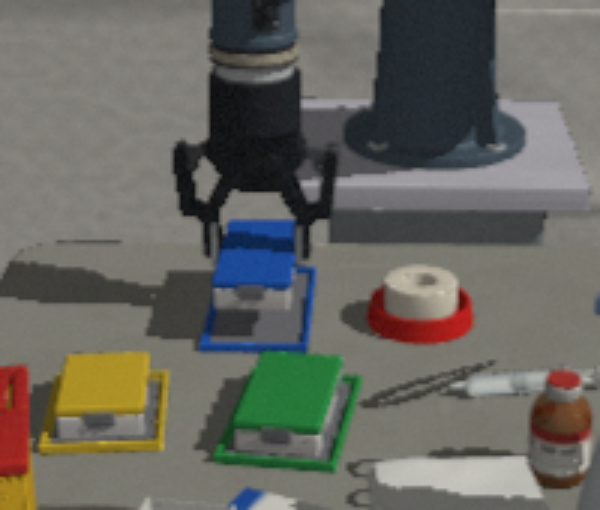

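Blue case level and aligned over its tray at (258,260). Lowering, releasing and backing off.

```bash
python3 -m pendant '{"series":[0.003,-0.003,0,-1,-1,8,1,0.003,-0.003,0,-1,-1,16,1,0.003,-0.003,0,-1,-1,23,1,0.003,-0.003,0,-1,-1,27,1,0.003,-0.003,0,-1,-1,29,1,0.003,-0.003,0,-1,-1,29,1,0.003,-0.003,0,-1,-1,29,0,0.003,-0.003,0,-1,-1,29,-1]}'; python3 -m pendant '{"series":[0,0,0,0,0,0,-1,0,0,0,0,0,0,-1,0,0,0,0,0,-5,-1,0,0,0,0,0,-20,-1,0,0,0,0,0,-50,-1,0,0,0,0,0,-90,-1,0,0,0,0,30,-130,-1,0,0,0,0,70,-160,-1]}';  python3 -m pendant '{"series":[0,0,0,0,40,0,-1,0,0,0,0,80,0,-1,0,0,0,0,120,0,-1,0,0,0,0,150,0,-1,0,0,0,0,150,0,-1,0,0,0,0,150,0,-1,0,0,0,0,150,0,-1,0,0,0,0,150,0,-1]}'
python3 - <<'E'
from h import *
s=snap('side')
a=cv2.resize(s['image'][190:300,130:350,::-1],None,fx=3,fy=3)
P=cloud(s); print([ (z,np.round(np.median(P[(np.abs(P[...,0]-x)<.03)&(np.abs(P[...,1]-y)<.02)&(P[...,2]<.06)][:,2]),4)) for x,y,z in((.637,-.273,'y'),(.645,-.135,'g'),(.456,-.169,'b'))])
s=snap('top'); P=cloud(s)
for n,x,y,lo in(('y',.637,-.273,.02),('g',.645,-.135,.02),('b',.456,-.169,.02),('tape',.4725,-.0325,.032)):
    k=(np.hypot(P[...,0]-x,P[...,1]-y)<.085)&(P[...,2]>lo)&(P[...,2]<.06)
    print(n,k.sum(),np.round(np.median(P[k][:,2]),4),rect(P[k]))
b=cv2.resize(s['image'][140:300,260:440,::-1],None,fx=1.6,fy=1.6); 
o=np.zeros((a.shape[0]+b.shape[0],a.shape[1],3),np.uint8); o[:a.shape[0]]=a; o[a.shape[0]:,:b.shape[1]]=b
cv2.imwrite('pics/end.png',o)
E
```

```text
clock: 22.5
tcp_pos: [0.4559, -0.1693, 0.0117]
eef_rot: [1.0, -0.013, 0.0, -0.0]
wrist_force: [0.3, 0.1, -0.9]
opening: 0.0753
gripper_force: 0.0
clock: 23.3
tcp_pos: [0.4539, -0.2384, 0.1743]
eef_rot: [1.0, -0.011, 0.0, -0.0]
wrist_force: [1.2, -0.4, -0.8]
opening: 0.0851
gripper_force: 0.0
clock: 24.1
tcp_pos: [0.4501, -0.3875, 0.1715]
eef_rot: [1.0, -0.012, -0.0, -0.001]
wrist_force: [0.3, 0.2, 0.4]
opening: 0.0852
gripper_force: 0.0
[('y', np.float64(0.0293)), ('g', np.float64(0.0293)), ('b', np.float64(0.0291))]
y 869 0.0313 [ 635.4 -274.8   88.8   62.9    3.7]
g 1111 0.0315 [ 646.5 -135.9  111.2   64.2   -7.9]
b 1239 0.0317 [ 456.7 -170.2  131.8   64.4   -1.2]
tape 421 0.0397 [475.  -32.7  60.5  59.9  17. ]
```

View pics/end.png

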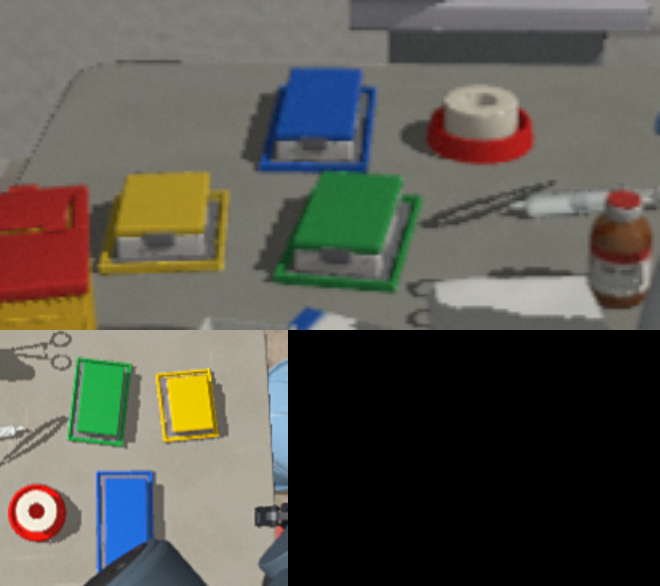

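All three cases lie flat inside their trays (tops at about 31 mm), within 3 mm of the tray centres. The tape is in the dish, the amber vial is standing, and the gripper is clear.

```bash
python3 -c "
from rig import manip
print(manip.sign_off())"
```

```text
the job is handed in; nothing more can be done
None
```

I handed the job in at about 24 s: the tape roll is in the red dish and the yellow, green and blue cases lie flat in their own trays, all released and within about 3 mm of centre by the cameras; the amber vial is standing, and the clear vial was out of the final crops but never near the arm's path.

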